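# Set the vegetable slicer to its third thickness and lock it

## Task

Set the vegetable slicer for thick slices: starting from its closed end, push the blue thickness lever along its slot click by click and stop at the third click, without running on to the fourth. Then push the red locking tab along its slot towards the lever until it is fully home. Only push, gently, with the fingertips: do not pinch the lever or tab, do not lift the slicer or shove it about, and leave the food, glass, jars and peeler where they are.

Things in the scene. Friction and masses are not known exactly. Their poses are not given: they have to be found in the camera images.
- slicer: White vegetable slicer with steel plates, 4 kg, loose on four rubber feet; 128 (x) by 300 (y) by 58 mm high, carrying loop to y = +170 mm. Origin: centre of its underside, on the table; z up, y its long axis. A grey control rail, top 50 mm above the table, runs along y on its -x side, towards the robot (x -63 to -17 mm); both controls move along its line x = -42 mm. Far fence at x = +60 mm.
- thickness_lever (a joint): Travel of the blue lever, m, along the slicer's +y. Clicks hold it at 0 (closed end, starts there within 2 mm), 0.014 (first click), 0.028, 0.042 (third), 0.056 (fourth, end stop); a black mark on the rail at each, a white line on the foot points at them. About 5 N starts it out of a click; just past half way to the next (0.035 to 0.037 for the third) it jumps ahead by itself into the next and stays there.
- lever_foot (a point): Foot middle of the blue lever, on the rail's top (50 mm above the table), moving with it; axes as the slicer's. Foot 18 mm long (y), 5 mm high; on it stands an upright grip 22 mm wide (x), 10 mm thick (y; 12 mm at its round top edge), its top 43 mm above this point. When closed it is at y = -85 mm of the slicer; the rail behind it (-y) is clear to its end at -148 mm, then only air.
- lock_tab (a joint): Travel of the red locking tab in m along the slicer's own -y (towards the lever): starts at 0 to 0.004 (unlocked), 0.018 is fully home against a stop. It slides stiffly (about 2.5 N) and stays where it is left.
- tab_foot (a point): Foot middle of the red tab, on the rail's top (50 mm above the table), moving with it; axes as the slicer's. Foot 16 mm long (y), 5 mm high; on it stands an upright plate 22 mm wide (x), 10 mm thick (y), its top 30 mm above this point. At joint value 0 it is at y = +105 mm of the slicer; the rail behind it (+y) is clear to its end at +148 mm, then only air over the low loop.
- carrot_half: Half carrot, 45 x 45 x 42 mm high, lying loose on the slicer's ridged steel infeed plate, beside the lever. Origin: centre of its underside. Leave it there.
- peeler: Green-handled peeler, 158 x 21 x 13 mm, lying loose on the table between the robot and the slicer. Leave it there.
- spice_jar: Spice jar with a dark cap, 44 mm wide, 105 mm high, behind the slicer. Leave it there.
- drinking_glass: Grey tumbler, 75 mm wide, 100 mm high, behind the slicer. Leave it there.
- storage_jar: Clear jar with a green lid, 69 mm wide, 84 mm high, on the left of the table. Leave it there.
- whole_carrot: Whole peeled carrot, 205 mm long, 48 mm thick, on the right of the table. Leave it there.

How it is judged (in metres and radians):
On the way, in this order (a step that is already met when the one before it is completed fails the run):
1. the lever rests at the third click while the tab is still unlocked (value of joint thickness_lever between 0.0385 and 0.0455 m and value of joint lock_tab below 0.008 m), for 0.3 s.
2. the locking tab is fully home with the lever at the third click (value of joint thickness_lever between 0.0385 and 0.0455 m and value of joint lock_tab above 0.016 m), for 0.2 s.
At the end, for the whole second after the job is handed in: The lever rests at the third click (0.042 m within 3.5 mm), the tab is home (within 2 mm of its stop), and the slicer is at rest on the table within 20 mm of where it stood (all of step 2 and linear speed of slicer below 0.01 m/s and distance of slicer from where it was at the start of the episode below 0.02 m); the robot touches nothing.
It fails at once if the lever ran on past the third click towards the fourth (beyond 0.0505 m) (value of joint thickness_lever above 0.0505 m).
It fails at once if the slicer was lifted, tipped or shoved more than 20 mm (distance of slicer from where it was at the start of the episode above 0.02 m or height (world z) of slicer above 0.008 m or angle between slicer's own z axis and vertical above 0.06 rad).
It fails at once if the lever was pinched or forced (over 25 N) (contact force between the fingers and thickness_lever above 25 N).
It fails at once if the tab was pinched or forced (over 35 N) (contact force between the fingers and lock_tab above 35 N).
It fails at once if a bystander was pushed, lifted or carried (more than 30 mm) (distance of any of peeler, spice_jar, drinking_glass, storage_jar, whole_carrot, carrot_half from where it was at the start of the episode above 0.03 m).
It also fails if it takes over 64 s, if anything falls off the work surface, if the arm or the gripper's body presses on something with over 40 N, if the wrist force passes 120 N, or if a joint passes its speed limit or range.

## Robot

A 6-joint arm with a two-finger parallel gripper is mounted at the origin on a cart in front of the work surface, level with it; the furniture and walls round the work are solid. World frame = base frame: x ahead of the robot, y to its left, z up, the work surface at z = 0. Lengths are in m, angles in degrees, forces in N, time in s.
With the tool pointing down it reaches from about 0.325 to 0.85 m from the base axis. Payload 15.5 kg.
Tool frame: the origin (TCP) lies at the very end of the fingers, on their centre line; the grasp point (between the pads) lies arm.grip_depth behind it (arm.grip_depth is the distance from the TCP to the grasp point, in m); z points along the fingers, y is the line along which they close (so a half turn about z gives the same grasp; the last joint's range is limited). The gripper opens to 91 mm and grips with 3 to 60 N. Pads are 32 mm wide; open, the fingers measure 118 mm over their backs; the gripper's body (76 mm by 178 mm) begins 60 mm behind the grasp point.
Start: joints at [58.47, 28.281, 77.091, -0, 74.628, -5.472], TCP at [0.275, 0.561, 0.214] pointing down, gripper open.
Joint ranges: [-166.48, 166.48], [-47.26, 123.95], [12.59, 153.08], [-70.14, 250.14], [6.76, 159.57], [-176.63, 176.63]. Speed limits (degrees/s): [108.29, 108.29, 147.25, 172.46, 172.46, 172.46].

## Interface

Orientations are given as a 3x3 rotation matrix whose columns are the frame's x, y, z axes.
In Python, from rig import arm gives the robot as it stands. Calls block until the motion is done:
- arm.move_to(position, orientation): joint-space move of the TCP to a pose.
- arm.move_l(position, orientation=None, feed=0.15): straight line of the TCP; orientation=None keeps the orientation; feed is the mean speed in m/s.
- arm.move_joints(angles): joint-space move.
- arm.grip(opening): finger opening in m; the grip force is fixed at half the most; returns when the fingers have stopped.
- arm.sleep(seconds).
- arm.solve_ik(position, orientation): joint angles nearest the present ones, or None.
- arm.snapshot(name): name is "side" or "top" or "wrist"; returns the picture (400x640x3 uint8, red, green, blue); there is no depth.
- arm.get_calibration(name): a dict with "intrinsics" (3x3 intrinsics, pixels), "cam_to_world" (4x4, takes a point from camera to world coordinates). Camera axes: x right, y down, z forward; pixel columns grow to the right and rows downward; lengths in m; the calibration is good to about 2 mm. A picture is of the moment at which its call begins: read the wrist's pose just before it. get_calibration takes no time and is no camera call; for the wrist camera it gives the pose at the moment of the call.
A pose or a line that the arm cannot do raises arm.Unreachable and nothing moves.
- arm.sign_off(): hands the job in; it is judged then, once.
Readings, each from a call of its own:
- arm.current_t(): time.
- arm.current_joint_positions(): joint angles.
- arm.current_dq(): joint speeds.
- arm.current_tau(): joint torques, N m.
- arm.current_ee_pos(): TCP position.
- arm.current_tool_rot(): TCP orientation.
- arm.current_force(): force on the tool from outside, world axes, zero at the start.
- arm.current_torque(): the same for the moment, N m.
- arm.current_width(): finger opening in m.
- arm.current_grasp_force(): force on a finger pad.
Only numpy, scipy, OpenCV 4.12 (cv2) and the standard library are available. Lean on these libraries where they do the work, as an engineer would, in place of code of your own. Each camera call takes 0.05 s, during which the arm holds its last target. There are 200 camera calls.

## Working session

There is one attempt and no reset: what is moved stays moved. The work goes in short steps, each a Python script; the robot and the scene stay as the last script left them, time stands still between calls to the robot, and variables do not carry over. Pictures are saved under pics/ and viewed, at most 10 in all, crops included, and the job is handed in when it is done.

```bash
mkdir -p pics; ls; python3 - <<'E'
from rig import arm
import cv2,numpy as np
for n in("side","top"):
    cv2.imwrite(f"pics/{n}0.png",arm.snapshot(n)[:,:,::-1])
    c=arm.get_calibration(n);print(n,np.round(c["intrinsics"],1).tolist(),np.round(c["cam_to_world"],3).tolist())
print(arm.current_t(),arm.grip_depth,np.round(arm.current_tool_rot(),3).tolist())
E
```

```text
pics
side [[362.0, 0.0, 326.5], [0.0, 362.0, 204.8], [0.0, 0.0, 1.0]] [[0.982, -0.107, 0.156, 0.48], [-0.189, -0.565, 0.803, -0.779], [0.002, -0.818, -0.575, 0.633], [0.0, 0.0, 0.0, 1.0]]
top [[423.8, 0.0, 321.2], [0.0, 423.8, 204.0], [0.0, 0.0, 1.0]] [[-0.009, -0.996, 0.088, 0.522], [-1.0, 0.011, 0.023, 0.036], [-0.023, -0.088, -0.996, 1.346], [0.0, 0.0, 0.0, 1.0]]
0.1 0.0188 [[-0.898, 0.439, -0.001], [0.439, 0.898, -0.001], [0.0, -0.001, -1.0]]
```

View pics/top0.png

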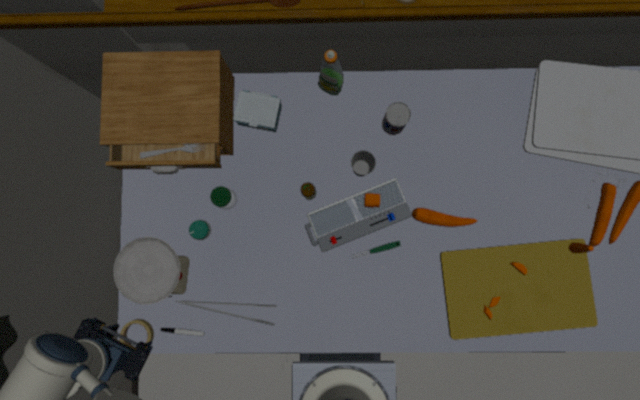

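View pics/side0.png

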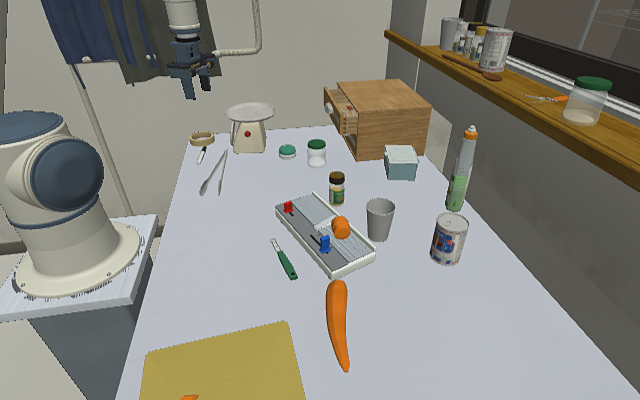

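```bash
cat > h.py <<'E'
from rig import arm
import cv2,numpy as np
def ray(n,px,z,c=None):
    c=c or arm.get_calibration(n);T=np.array(c["cam_to_world"]);K=np.array(c["intrinsics"])
    d=T[:3,:3]@np.linalg.solve(K,[px[0],px[1],1.]);o=T[:3,3]
    return o+d*(z-o[2])/d[2]
def mask(im,col):
    h=cv2.cvtColor(im,cv2.COLOR_RGB2HSV)
    if col=="blue": return cv2.inRange(h,(105,150,60),(128,255,255))
    return cv2.inRange(h,(0,190,60),(4,255,255))|cv2.inRange(h,(174,190,60),(180,255,255))
def blobs(m,amin=5):
    n,l,s,c=cv2.connectedComponentsWithStats(m)
    return [(s[i,4],*np.round(c[i],1)) for i in range(1,n) if s[i,4]>=amin]
def rot(yaw):  # tool down, tool y along slicer +/-y
    u=np.array([np.cos(yaw),np.sin(yaw),0]);z=np.array([0,0,-1.])
    return np.column_stack([np.cross(u,z),u,z])
E
python3 - <<'E'
from h import *
im=arm.snapshot("top")
for c in("blue","red"): print(c,blobs(mask(im,c)))
l=ray("top",(392,217),.08);t=ray("top",(333,240),.07);print(l,t)
yaw=np.arctan2(*(t-l)[[1,0]]);print(np.degrees(yaw),np.linalg.norm((t-l)[:2]))
mid=(l+t)/2
for y in(yaw,yaw+np.pi):
    q=arm.solve_ik([mid[0],mid[1],.30],rot(y));print(q)
E
```

```text
blue [(np.int32(41), np.float64(390.7), np.float64(216.5))]
red [(np.int32(27), np.float64(333.0), np.float64(239.8))]
[ 0.59307869 -0.14630748  0.08      ] [0.52644086 0.03012877 0.07      ]
110.69094057996342 0.18860103166889594
[-1.20040302e+01  1.90096972e+01  7.86666711e+01 -2.54444375e-14
  8.23236317e+01 -1.22694971e+02]
[-1.20040302e+01  1.90096972e+01  7.86666711e+01 -2.54444375e-14
  8.23236317e+01  5.73050292e+01]
```

```bash
python3 - <<'E'
from h import *
arm.move_to([.55,-.07,.36],rot(np.radians(110.7+180)))
arm.grip(0.0)
im=arm.snapshot("wrist");cv2.imwrite("pics/w1.png",im[:,:,::-1])
for c in("blue","red"): print(c,blobs(mask(im,c),40))
print(arm.current_t(),arm.current_ee_pos(),arm.current_width(),np.round(arm.get_calibration("wrist")["cam_to_world"],3).tolist())
E
```

```text
blue [(np.int32(241), np.float64(384.9), np.float64(148.7))]
red [(np.int32(202), np.float64(244.0), np.float64(149.6))]
4.0667 [ 0.55000338 -0.06998422  0.36000001] 0.0005991698989567929 [[0.353, -0.896, -0.27, 0.626], [-0.935, -0.338, -0.103, -0.04], [0.001, 0.289, -0.957, 0.531], [0.0, 0.0, 0.0, 1.0]]
```

View pics/w1.png

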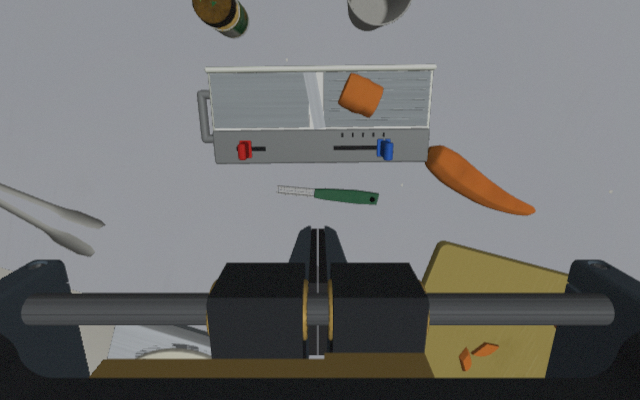

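```bash
python3 - <<'E'
from h import *
arm.move_l([.50,-.05,.20],feed=.2)
arm.sleep(.2)
im=arm.snapshot("wrist");cv2.imwrite("pics/w2.png",im[:,:,::-1])
c=arm.get_calibration("wrist");np.save("c2.npy",c,allow_pickle=True)
for k in("blue","red"):
    m=mask(im,k);print(k,blobs(m,40),cv2.boundingRect(m))
cv2.imwrite("pics/w2c.png",cv2.resize(im[60:260,150:470,::-1],(800,500),interpolation=cv2.INTER_CUBIC))
E
```

```text
blue [(np.int32(653), np.float64(466.4), np.float64(129.4))] (447, 115, 36, 31)
red [(np.int32(494), np.float64(245.8), np.float64(131.5))] (236, 118, 21, 28)
```

View pics/w2c.png

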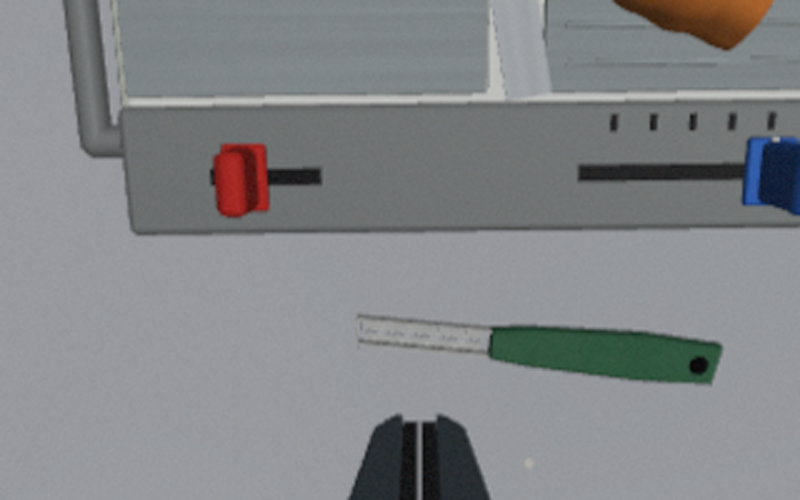

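```bash
cat > pose.py <<'E'
from h import *
c=np.load("c2.npy",allow_pickle=True).item()
P=lambda u,v,z=.05: ray("wrist",(u/2.5+150,v/2.5+60),z,c)[:2]
s1,s2=P(315,176.5),P(590,172.5); m=np.array([P(x,122) for x in(614,654,692,732,771)])
d1=s1-s2; d2=m[0]-m[-1]
yaw=np.arctan2(d1[1],d1[0])
u=np.array([np.cos(yaw),np.sin(yaw)]); v=np.array([u[1],-u[0]]) # slicer y, x
a=np.mean(m@u)+.057            # along-coordinate of slicer origin (marks centred at -57 mm)
b=(s1+s2)@v/2+.042
O=a*u+b*v
loc=lambda p:(round((p@v-b)*1e3,1),round((p@u-a)*1e3,1))
E
python3 - <<'E'
from pose import *
print(np.degrees([yaw,np.arctan2(d2[1],d2[0])]),np.linalg.norm(d2),O)
print([loc(p) for p in m],"slots",loc(s1),loc(s2),"rail end",loc(P(129,170)),"edge",loc(P(300,232)))
print("tab foot front",loc(P(268,205,.055)),"lever foot front",loc(P(744,200,.055)),"white line",loc(P(776,140,.055)))
print("top cam",ray("top",(390.7,216.5),.08),"pred",O-.085*u-.042*v)
for y in(-.150,-.09,-.05): print(arm.solve_ik([*(O+y*u-.042*v),.066],rot(yaw+np.pi)))
E
```

```text
[111.5072323  110.69246156] 0.05597786109917348 [ 0.60373156 -0.05387569]
[(np.float64(-24.4), np.float64(-29.0)), (np.float64(-24.6), np.float64(-43.2)), (np.float64(-24.8), np.float64(-56.8)), (np.float64(-25.0), np.float64(-71.0)), (np.float64(-25.2), np.float64(-85.0))] slots (np.float64(-42.0), np.float64(78.5)) (np.float64(-42.0), np.float64(-21.2)) rail end (np.float64(-38.7), np.float64(145.6)) edge (np.float64(-62.1), np.float64(85.0))
tab foot front (np.float64(-51.4), np.float64(95.3)) lever foot front (np.float64(-52.1), np.float64(-76.0)) white line (np.float64(-31.2), np.float64(-85.4))
top cam [ 0.59461005 -0.14248352  0.08      ] pred [ 0.59581855 -0.14835524]
[-2.38540324e+01  3.96382942e+01  8.10398093e+01 -2.54444375e-14
  5.93218964e+01  4.46387353e+01]
[-1.99039522e+01  3.72756747e+01  8.67544370e+01 -2.54444375e-14
  5.59698882e+01  4.85888155e+01]
[-1.69887417e+01  3.58881224e+01  9.01392987e+01 -2.54444375e-14
  5.39725789e+01  5.15040260e+01]
```

```bash
cat > act.py <<'E'
from pose import *
yaw=np.radians(111.1);u=np.array([np.cos(yaw),np.sin(yaw)]);v=np.array([u[1],-u[0]])
L0=m[-1]*1+(-.0170)*v   # lever foot at closed, on the slot line
R=rot(yaw+np.pi)
def tgt(y,z,x=0): # y: along slicer from closed-lever foot
    return [*(L0+y*u+x*v),z]
fu=lambda: float(arm.current_force()[:2]@u)
def push(ys,z,f=.03):
    for y in ys:
        arm.move_l(tgt(y,z),R,feed=f); print(f"{y*1e3:.1f}:{fu():.1f}",end=" ")
    print("t",arm.current_t())
def look(name,view=False):
    im=arm.snapshot("wrist");cv2.imwrite(f"pics/{name}.png",im[:,:,::-1])
    return im
E
python3 - <<'E'
from act import *
print("tab on line:",loc(L0))
arm.move_to(tgt(-.038,.14),R);arm.move_l(tgt(-.038,.066),feed=.12)
print(arm.current_t(),fu())
push(np.arange(-.025,-.0085,.0015),.066)
im=look("p1");print(blobs(mask(im,"blue"),40))
E
```

```text
tab on line: (np.float64(-42.2), np.float64(-84.8))
6.8333 0.320230250343531
-25.0:-1.0 -23.5:-0.1 -22.0:0.6 -20.5:0.7 -19.0:0.3 -17.5:-0.2 -16.0:-3.5 -14.5:-3.5 -13.0:-0.7 -11.5:-0.1 -10.0:-0.1 t 9.9167
[(np.int32(842), np.float64(283.3), np.float64(242.8))]
```

View pics/p1.png

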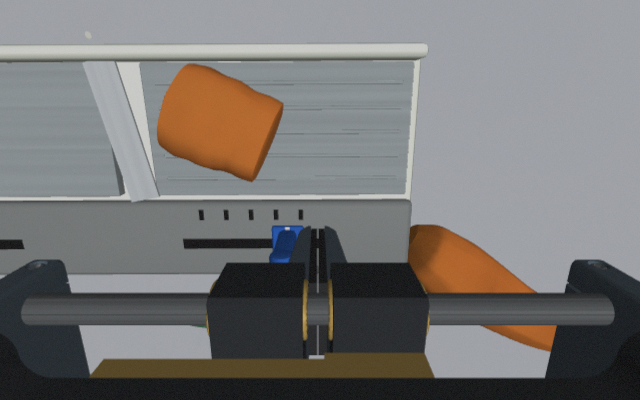

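```bash
python3 - <<'E'
from act import *
push(np.arange(-.0085,.0121,.0015),.066)
im=look("p2");print(blobs(mask(im,"blue"),40))
E
```

```text
-8.5:0.3 -7.0:0.4 -5.5:0.7 -4.0:-0.3 -2.5:-1.6 -1.0:-3.0 0.5:-2.0 2.0:-0.6 3.5:-0.9 5.0:0.0 6.5:-0.1 8.0:0.1 9.5:-0.2 11.0:0.4 t 13.4667
[(np.int32(840), np.float64(283.3), np.float64(242.8))]
```

View pics/p2.png

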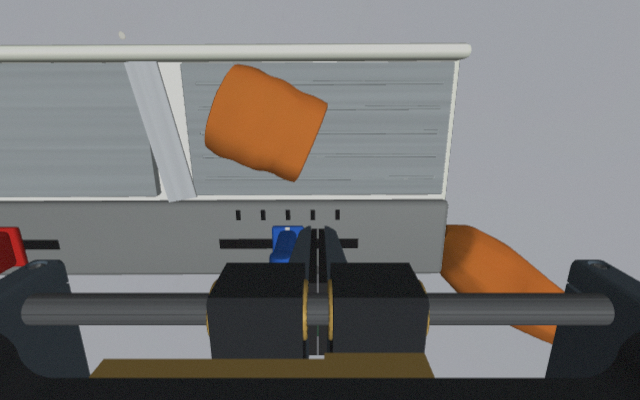

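```bash
python3 - <<'E'
from act import *
push([.013,.015,.017],.066)
for y in np.arange(.0177,.0236,.0007):
    push([y],.066);b=blobs(mask(arm.snapshot("wrist"),"blue"),40);print(b)
    if b[0][1]<279: break
im=look("p3")
E
```

```text
13.0:-2.3 15.0:-1.3 17.0:-0.5 t 14.2667
17.7:0.1 t 14.5167
[(np.int32(837), np.float64(283.3), np.float64(242.9))]
18.4:0.2 t 14.8167
[(np.int32(840), np.float64(283.3), np.float64(242.9))]
19.1:-0.2 t 15.1167
[(np.int32(847), np.float64(283.1), np.float64(243.0))]
19.8:0.4 t 15.4167
[(np.int32(1106), np.float64(277.2), np.float64(244.5))]
```

View pics/p3.png

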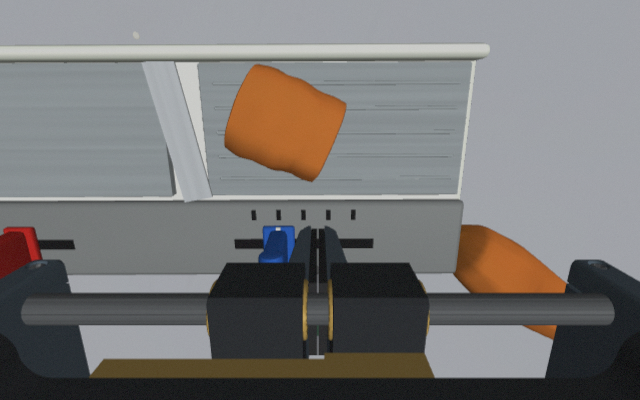

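```bash
python3 - <<'E'
from act import *
arm.move_l(tgt(.010,.066),feed=.05);arm.move_l(tgt(.005,.15),feed=.15)
arm.move_l(tgt(.224,.15),feed=.2);arm.move_l(tgt(.224,.064),feed=.12)
f0=fu();print(arm.current_t(),f0)
y=.215
while y>.1835:
    push([y],.064); 
    if fu()-f0>7: break
    y-=.0015 if y>.192 else .0007
im=look("p4");print(blobs(mask(im,"red"),40),blobs(mask(im,"blue"),40))
E
```

```text
18.6833 -0.4575168180853937
215.0:0.3 t 19.1333
213.5:0.7 t 19.3833
212.0:-1.2 t 19.6333
210.5:0.6 t 19.8833
209.0:0.0 t 20.1333
207.5:0.6 t 20.3833
206.0:-0.1 t 20.6333
204.5:-0.1 t 20.8833
203.0:-0.5 t 21.1333
201.5:0.7 t 21.3833
200.0:1.9 t 21.6333
198.5:2.1 t 21.8833
197.0:0.6 t 22.1333
195.5:0.5 t 22.3833
194.0:0.9 t 22.6333
192.5:1.8 t 22.8833
191.0:1.4 t 23.1333
190.3:1.8 t 23.3833
189.6:2.3 t 23.6333
188.9:2.2 t 23.8833
188.2:1.9 t 24.1333
187.5:1.9 t 24.3833
186.8:3.9 t 24.6333
186.1:9.0 t 24.8833
[(np.int32(483), np.float64(349.1), np.float64(243.2))] [(np.int32(1618), np.float64(597.4), np.float64(250.6))]
```

View pics/p4.png

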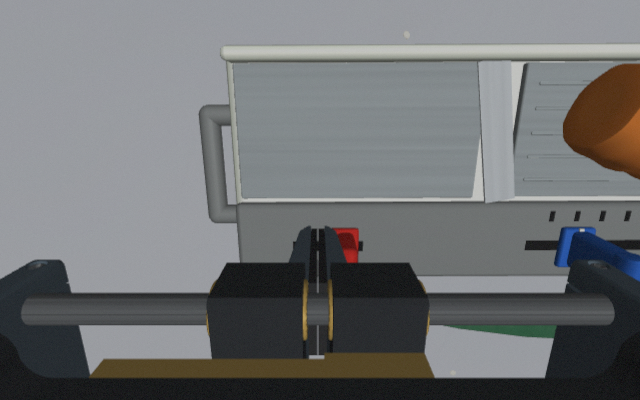

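```bash
python3 - <<'E'
from act import *
arm.move_l(tgt(.200,.064),feed=.05);arm.move_l(tgt(.205,.2),feed=.15)
arm.move_l([.50,-.05,.20],feed=.2);arm.sleep(.3)
im=look("p5");cv2.imwrite("pics/p5c.png",cv2.resize(im[60:260,150:470,::-1],(800,500),interpolation=cv2.INTER_CUBIC));print(arm.current_t())
E
```

```text
27.3917
```

View pics/p5c.png

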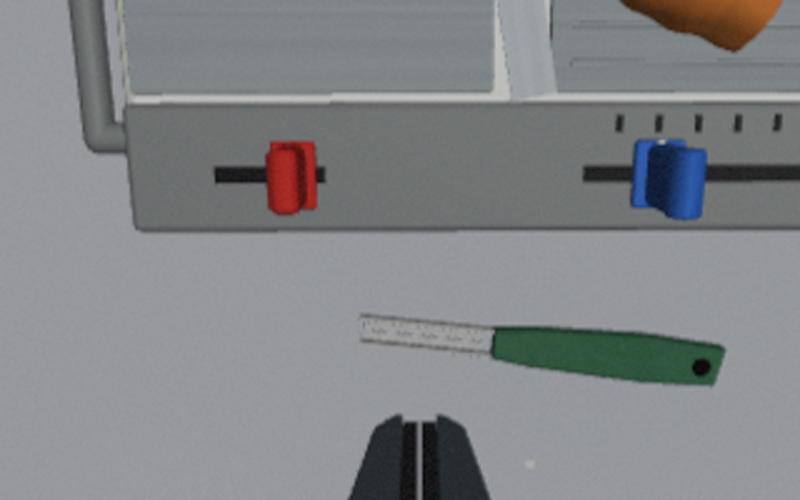

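The white line on the lever (662,142) points at the third-click mark (659,123). The tab's front edge is at 316, and the force rise to 9 N showed it had met its stop. The slicer has barely moved.

```bash
python3 - <<'E'
from act import *
c=arm.get_calibration("wrist")
Q=lambda x,y,z:ray("wrist",(x/2.5+150,y/2.5+60),z,c)[:2]
print("tab foot from closed mark, mm (home 172):",1e3*((Q(316.5,205,.055)-Q(777,123,.05))@u+.008))
arm.sign_off()
E
```

```text
tab foot from closed mark, mm (home 172): 172.1651682149209
the job is handed in; nothing more can be done
```

The job is handed in: the lever is at the third click, the locking tab is fully home (measured within about 0.2 mm of its stop), and the slicer barely moved.

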